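# Slide the tall flask under the water tap and start the fill

## Task

Get the open teal flask filled: slide it across the worktop, pushing gently and low on its body so that it stays upright, until it stands centred under the tap's outlet; then press the blue fill button right down and let it come up again. Do not grip, lift or tip the flask, do not press the fill button before the flask is in its place or the black button at any time, and leave the tea tin, the cup and the flask's cap where they stand.

Things in the scene. Friction and masses are not known exactly. Their poses are not given: they have to be found in the camera images.
- flask: slim open steel flask, round, 223 mm tall, 0.25-0.5 kg. Grey boot 68 mm across up to 45 mm height; teal body 66 mm across up to 165 mm; steel neck 43 mm across, mouth 38 mm wide inside. Origin: centre of its underside, z up its length; yaw means nothing. Pushed more than about 40 mm above the worktop it may topple; 1 to 4 N below that slides it. It passes under the spout with 27 mm to spare
- tap: fixed steel gooseneck water tap. Origin: on the worktop straight below the outlet; x axis points from there to the upright column 140 mm away (flange 52 mm, column 34 mm, tube 21 mm across); the tube arches in the x-z plane to 373 mm height. A steel drip grille with dark slots, 172 mm (x from -70 to +102) by 150 mm, lies flush in the worktop around the origin: things slide freely over it
- outlet (a point): the mouth of the spout, a nozzle 25 mm across, facing straight down 250 mm above the worktop, straight above the tap's origin
- fill_button_top (a point): centre of the top face of the round blue fill button, 32 mm across, 22 mm above the worktop at rest, in a steel collar 48 mm across and 12 mm high fixed to the worktop beside the tap, about 0.135 m to one side of it. It is pressed straight down
- fill_button (a joint): how far the blue button is pressed, m: 0 at rest, 0.006 fully down (about 5 N); it springs back up when let go
- disposer_button_top (a point): centre of the top face of the black button of the same size on the other side of the tap (it works the waste disposer): not to be pressed
- disposer_button (a joint): how far the black button is pressed, m: 0 at rest, 0.006 fully down (about 5 N)
- tea_tin: red tea tin with brass lid, 74 x 74 mm, 160 mm tall, loose. Origin: centre of its underside. To be left alone
- cup: white ceramic mug, 80 mm across, 85 mm tall, handle on its +y side reaching to about 75 mm from its axis, loose. Origin: centre of its underside. To be left alone
- flask_cap: the flask's teal screw cap, 51 mm across, 55 mm tall with its steel loop, loose. Origin: centre of its underside. To be left alone
Mind the look-alikes: they are no part of the job. Leave any pink look-alike of the part that bears fill_button_top alone.

How it is judged (in metres and radians):
On the way, in this order (a step that is already met when the one before it is completed fails the run):
1. the flask stands still and upright under the outlet (horizontal distance between flask and outlet below 0.012 m and angle between flask's own z axis and vertical below 0.05 rad and linear speed of flask below 0.02 m/s and value of joint fill_button below 0.002 m), for 0.3 s.
2. the fill button is pressed right down with the flask in its place (value of joint fill_button above 0.0045 m and horizontal distance between flask and outlet below 0.012 m), for 0.05 s.
At the end, for the whole second after the job is handed in: the flask stands upright (within 3 degrees) and still on the worktop, its axis within 12 mm of the outlet's, and the button, having been pressed at least 4.5 mm down, is up again (within 2 mm) (all of step 1 and height (world z) of flask below 0.004 m); the robot touches nothing.
It fails at once if the flask is tipped by more than 11 degrees or lifted 10 mm off the worktop (angle between flask's own z axis and vertical above 0.2 rad or height (world z) of flask above 0.01 m).
It fails at once if the fingers touch the flask high up (grasp point more than 80 mm above the worktop) instead of low on its body (contact force between the fingers and flask above 0.5 N and height (world z) of the grasp point above 0.08 m).
It fails at once if the flask is gripped or shoved hard (over 18 N) (contact force between the fingers and flask above 18 N).
It fails at once if the fill button is pressed while the flask is not under the outlet, or the black button is pressed ((value of joint fill_button above 0.003 m and horizontal distance between flask and outlet above 0.012 m) or value of joint disposer_button above 0.003 m).
It fails at once if the tea tin, the cup or the cap is shifted by more than 20 mm (distance of any of tea_tin, cup, flask_cap from where it was at the start of the episode above 0.02 m).
It also fails if it takes over 72 s, if anything falls off the work surface, if the arm or the gripper's body presses on something with over 40 N, if the wrist force passes 120 N, or if a joint passes its speed limit or range.

## Robot

A 6-joint arm with a two-finger parallel gripper is mounted at the origin on the work surface. World frame = base frame: x ahead of the robot, y to its left, z up, the work surface at z = 0. Lengths are in mm, angles in rad, forces in N, time in s.
With the tool pointing down it reaches from about 400 to 925 mm from the base axis. Payload 12.5 kg.
Tool frame: the origin (TCP) lies on the front face of the gripper's body, between the roots of the fingers; the fingertips stand 78 mm ahead of it and the grasp point (between the pads) lies 59 mm ahead of it (env.nose_length is the distance from the TCP to the fingertips, in mm); z points along the fingers, y is the line along which they close (so a half turn about z gives the same grasp; the last joint's range is limited). The gripper opens to 95 mm and grips with 3 to 60 N. Pads are 20 mm wide; open, the fingers measure 119 mm over their backs; the gripper's body (75 mm by 180 mm) begins 59 mm behind the grasp point.
Start: joints at [1.227, 0.491, 1.559, -0, 1.092, -0.106], TCP at [147.207, 607.427, 292.261] pointing down, gripper open.
Joint ranges: [-3.1, 3.1], [-0.84, 2.19], [0.05, 2.79], [-1.13, 4.28], [0.06, 2.93], [-2.69, 2.69]. Speed limits (rad/s): [2.22, 2.22, 2.79, 3.14, 3.14, 3.14].

## Interface

Orientations are given as [roll, pitch, yaw] about the fixed x, y, z axes, in that order (R = Rz(yaw) Ry(pitch) Rx(roll)).
In Python, from cell import env gives the robot as it stands.
- The arm moves only by the tool jog_arm, never from a script. Its argument "motion" is a list of rows, each a list of 7 numbers: the turn, a rotation vector about the tool's x, y, z in degrees, then the shift along the tool's x, y, z in mm, then the finger opening in mm, from 0 to 95.1. In form: [[wx, wy, wz, x, y, z, hand], ...]. A call has 1 to 10 rows; each row shifts and turns the commanded pose from where the row before left it, along the tool's axes as they then stand; what a row does not reach is not made up. A row lasts 1/8 s, in which the tool goes at most 62.5 mm and 10.7 degrees, less where a joint would pass 70% of its speed; a pose out of reach is approached as far as the arm can. A call is refused whole if a number of a shift passes 62.5 or a number of a turn 10.7, either way. A call with a gripper value outside its range is refused whole. The fingers move at their own pace and stop on an object; the grip force is fixed at half the most. Time passes only in rows, so rows that do not move let the fingers close. It gives the time, the measured TCP pose, the force, the opening and the grip force at its end, in the units of the state.
- env.state(): the state, without advancing time (a new reading comes with each control period).
- env.read_camera(name): name is "side" or "top"; returns a dict with "color" (384x512x3 uint8, red, green, blue), "z_map" (384x512 float32, mm along the optical axis (not along the pixel's ray), 0 where there is no reading), "camera_matrix" (3x3 intrinsics, pixels), "k1" (the pictures are not rectified: a ray, as slopes to the right and down, at radius r is drawn at 1 + k1 r^2 times it, then the intrinsics apply), "world_to_cam" (4x4, takes a point from world to camera coordinates). Camera axes: x right, y up, looking along -z (the intrinsics and any distortion apply to the point x, -y, -z); pixel columns grow to the right and rows downward; lengths in mm; the calibration is good to about 2 mm. A picture is of the moment at which its call begins.
- env.job_done(): hands the job in; it is judged then, once.
Trained networks look in the newest picture that a camera, given by its name, has taken for a name from the list of things; names that differ only in an ending like _2 or _b are one class to them, and where a whole thing is asked for, a point or a joint stands for the part that bears it (a point fixed in the world has none). Each returns a list of dicts, best first, with "score" (0 to 1); they miss things now and then, are a little off and sometimes report something else, mostly with a low value. They report only what shows in the picture. A call takes as long as a camera call. They do not tell look-alikes from the thing itself.
- env.recognise(camera, thing): "location" ([column, row] in pixels, amid what is visible of it).
The state is a dict: "t": time; "joints": joint angles; "qvel": joint speeds; "tau": joint torques, N m; "eef_pos": TCP position; "tcp_rot": TCP orientation; "ft_force": force on the tool from outside, world axes, zero at the start; "moment": the same for the moment, N m; "opening": opening from 0.0 (shut) to 1.0 (fully open); "grip_force": force on a finger pad.
Only numpy, scipy, OpenCV 4.12 (cv2) and the standard library are available. Lean on these libraries where they do the work, as an engineer would, in place of code of your own. Each camera call takes 0.05 s, during which the arm holds its last target. There are 200 camera calls.

## Working session

There is one attempt and no reset: what is moved stays moved. The work goes in short steps, Python scripts to look and compute and a tool call to move; the robot and the scene stay as the last step left them, time stands still between calls to the robot, and variables do not carry over. Pictures are saved under pics/ and viewed, at most 10 in all, crops included, and the job is handed in when it is done.

Besides the shell and the picture viewer there is one more tool, called after "Emit:" in YAML: its name, and indented under it one key for each argument. jog_arm: Moves the arm, as the interface text tells. Its arguments: {"type":"object","properties":{"motion":{"type":"array"}},"required":["motion"]}

```bash
mkdir -p pics; ls; cat > h.py <<'E'
import numpy as np, cv2
from cell import env
def pt(c,u,v,z=None):
    K=np.array(c["camera_matrix"]);M=np.array(c["world_to_cam"])
    d=np.array([(u-K[0,2])/K[0,0],(v-K[1,2])/K[1,1]]);s=d.copy()
    for _ in range(30): s=d/(1+c["k1"]*(s@s))
    ray=np.array([s[0],-s[1],-1.0]);R=M[:3,:3];o=-R.T@M[:3,3];w=R.T@ray
    if z is None:
        zz=c["z_map"][int(round(v)),int(round(u))]; return o+w*zz
    return o+w*(z-o[2])/w[2]
E
cat > a.py <<'E'
from h import *
np.set_printoptions(precision=1,suppress=True)
ims=[]
for n in("top","side"):
    c=env.read_camera(n);cv2.imwrite(f"pics/{n}0.png",cv2.resize(c["color"][:,:,::-1],(800,600)))
    print(n,(-np.array(c["world_to_cam"])[:3,:3].T@np.array(c["world_to_cam"])[:3,3]))
    for t in("flask","tap","fill_button_top","disposer_button_top","tea_tin","cup","flask_cap"):
        for d in env.recognise(n,t)[:3]:
            u,v=d["location"];print(t,round(d["score"],2),np.array([u,v]),pt(c,u,v))
print(env.state())
E
python3 a.py
```

```text
pics
top [ 464.    13.5 1096.2]
flask 0.87 [169.4 244.4] [460.6 211.  197.4]
tap 0.72 [267.3 204.5] [548.8 -22.3 335.2]
tap 0.26 [374.6 186. ] [ 624.1 -318.   150.2]
fill_button_top 0.63 [313.3 131.1] [ 814.8 -177.3   21.8]
fill_button_top 0.53 [310.7 188.2] [ 636.1 -168.1   17.6]
fill_button_top 0.49 [318.3 158.3] [ 729.6 -192.5   17.2]
disposer_button_top 0.39 [222.5 177.8] [662.7  99.5  18.8]
tea_tin 0.74 [169.9 244.3] [460.9 211.1 191.6]
tea_tin 0.58 [373.6 185.1] [ 626.8 -315.9  148.6]
cup 0.83 [332.8 244.1] [ 469.7 -235.5    6.1]
cup 0.18 [264.9 208.9] [540.8 -17.9 320.5]
flask_cap 0.51 [126.6 187.8] [624.2 384.9  33.7]
side [ 297.  -514.3  867.4]
flask 0.75 [162.2 178.8] [455.  206.1 150.1]
flask 0.56 [243.7 324.1] [ 472.5 -205.     6.6]
tap 0.91 [243.6 238.8] [599.   13.2   0.5]
fill_button_top 0.58 [323.9 266.7] [ 728.1 -185.7   23.9]
fill_button_top 0.4 [286.7 283.8] [ 618.3 -173.4   16.3]
tea_tin 0.58 [338.8 322.1] [ 607.9 -352.   153.7]
cup 0.57 [245.6 322.3] [ 479.  -202.9    4.8]
flask_cap 0.6 [195.7 156.9] [615.9 362.2  34.3]
{'t': 0.8, 'joints': array([ 1.2,  0.5,  1.6, -0. ,  1.1, -0.1]), 'qvel': array([ 0., -0.,  0., -0., -0., -0.]), 'tau': array([ -0. , -61.2, -25.8,   0.1,   0. ,  -0. ]), 'eef_pos': array([147.2, 607.4, 292.3]), 'tcp_rot': array([3.1, 0. , 2.9]), 'ft_force': array([ 0.6, -1. ,  0. ]), 'moment': array([-0.,  0., -0.]), 'grip_force': 0.0, 'opening': 1.0046295208355036}
```

View pics/top0.png

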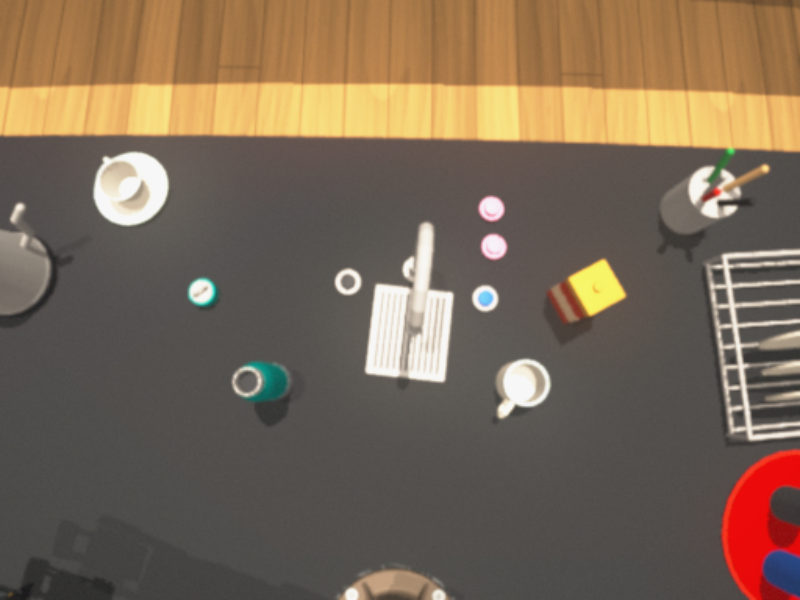

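View pics/side0.png

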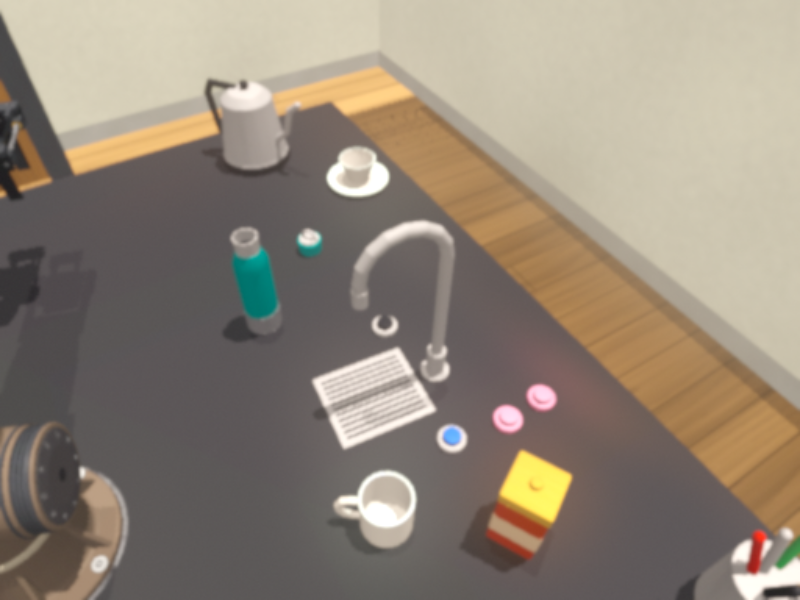

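The top picture shows the flask at (262,382), grille around (410,333), spout end near (415,320), blue button (485,298), black button (347,282) and cap (202,292). The cup is at (523,384), the tin at (590,290), and the pink look-alikes at (491,208) and (493,246). Only the blue one in the steel collar beside the tap fits the description. The network's other hits on "fill_button_top" are the pink ones. I'll measure precisely now.

```bash
cat > b.py <<'E'
from h import *
np.set_printoptions(precision=1,suppress=True)
crops=[]
for n in("top","side"):
    c=env.read_camera(n);im=c["color"];hsv=cv2.cvtColor(im,cv2.COLOR_RGB2HSV)
    # blue button centroid
    m=cv2.inRange(hsv,(100,120,80),(125,255,255));m[:, 400:]=0
    k,l,s,ce=cv2.connectedComponentsWithStats(m)
    for i in range(1,k):
        if s[i,4]>20: print(n,"blue",ce[i],s[i,4],pt(c,*ce[i],22))
    # teal, project depth points
    m=cv2.inRange(hsv,(80,100,40),(98,255,255));k,l,s,ce=cv2.connectedComponentsWithStats(m)
    for i in range(1,k):
        if s[i,4]>30:
            v,u=np.where(l==i);P=np.array([pt(c,a,b) for a,b in zip(u,v)])
            print(n,"teal",ce[i],s[i,4],P.min(0),P.max(0))
            if s[i,4]>250:
                # circle fit on depth points of body 50..155 mm
                Q=P[(P[:,2]>50)&(P[:,2]<155)]
                from scipy.optimize import least_squares
                r=least_squares(lambda p:np.hypot(Q[:,0]-p[0],Q[:,1]-p[1])-33,Q[:,:2].mean(0)+[0,0],loss="soft_l1");print("axis",r.x,len(Q),np.abs(r.fun).mean())
    # grille: white pixels at z~0
    U,V=np.meshgrid(np.arange(512),np.arange(384))
    mm=np.zeros(im.shape[:2],np.uint8)
    g=im.min(2)>110
    for a,b in zip(U[g],V[g]):
        if c["z_map"][b,a]>0:
            p=pt(c,a,b)
            if 440<p[0]<700 and -110<p[1]<90 and abs(p[2])<9: mm[b,a]=255
    mm=cv2.morphologyEx(mm,cv2.MORPH_CLOSE,np.ones((5,5)));k,l,s,ce=cv2.connectedComponentsWithStats(mm)
    i=1+np.argmax(s[1:,4]);v,u=np.where(l==i)
    W=np.array([pt(c,a,b,0)[:2] for a,b in zip(u,v)],np.float32);R=cv2.minAreaRect(W);print(n,"grille",R,cv2.boxPoints(R).ravel())
    # spout/tap points: depth >150 high in tap region
    P=[]
    for a,b in zip(U[::1].ravel(),V.ravel()):
        if c["z_map"][b,a]>0:
            p=pt(c,a,b)
            if 500<p[0]<760 and -100<p[1]<60 and p[2]>200: P.append(p)
    P=np.array(P);print("tube",len(P),P.min(0),P.max(0));f=np.polyfit(P[:,0],P[:,1],1);print(f)
    N=P[(P[:,2]<300)&(P[:,0]<620)]; print("nozzle",N.mean(0) if len(N) else 0,N.min(0),N.max(0))
c=env.read_camera("top");cv2.imwrite("pics/crop.png",cv2.resize(c["color"][100:280,140:380,::-1],(800,600),interpolation=cv2.INTER_CUBIC))
E
python3 b.py
```

```text
top blue [311.2 191.1] 31 [ 626.6 -168.9   22. ]
top teal [133.5 188.8] 92 [464.   13.5  -3.2] [ 660.5  413.7 1096.2]
top teal [172.2 244. ] 388 [422.3  13.5  -1. ] [ 497.   268.3 1096.2]
axis [461.8 234. ] 132 0.6807188127450648
top grille ((584.8408203125, -23.896163940429688), (158.61912536621094, 226.58612060546875), 84.513671875) [ 464.5  -92.   690.  -113.7  705.2   44.2  479.6   65.9]
tube 722 [532.8 -40.3 204.1] [686.8  -8.4 374.9]
[-0.1 26.9]
nozzle [537.4 -17.4 280.9] [532.8 -31.2 252.7] [549.1  -8.4 300. ]
side blue [288.7 278.8] 76 [ 628.7 -166.5   22. ]
side teal [198.3 159.1] 101 [ 297.  -514.3   -1.6] [654.4 421.  867.4]
side teal [163.4 181.6] 914 [ 297.  -514.3   -0.1] [542.6 426.1 867.4]
axis [463.2 237.8] 580 0.8917492622139622
side grille ((588.6578369140625, -20.53107452392578), (162.5076904296875, 232.15087890625), 84.72708892822266) [ 465.6  -90.8  696.8 -112.1  711.7   49.7  480.5   71. ]
tube 1269 [534.4 -44.3 200.8] [694.3 -10.6 375.4]
[-0.1 30.6]
nozzle [543.2 -25.7 276.1] [534.4 -31.2 250.4] [556.8 -14.4 299.8]
```

View pics/crop.png

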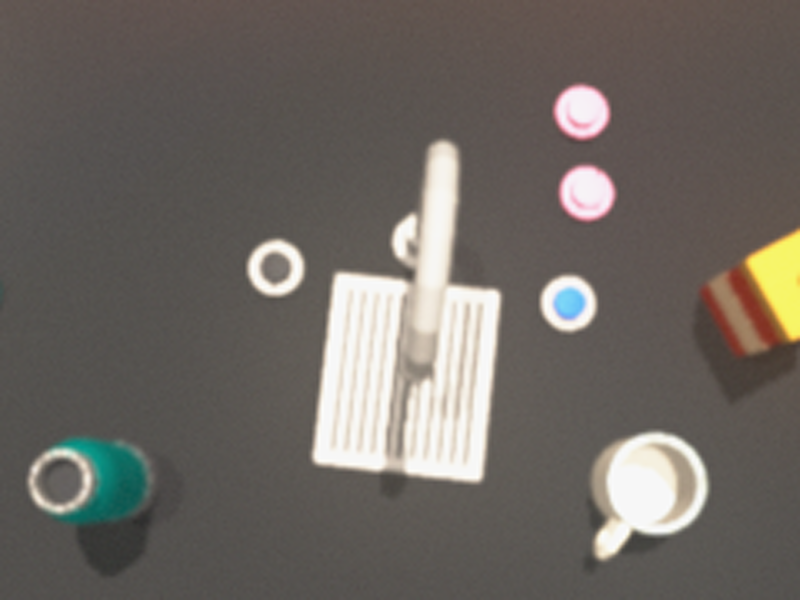

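The crop confirms the blue button in the steel collar at (569,303), with the two pink look-alikes at (582,111) and (587,193). Next I'll refine the outlet, grille and flask positions.

```bash
cat > c.py <<'E'
from h import *
from scipy.optimize import least_squares
np.set_printoptions(precision=1,suppress=True)
def cyl(c,lo,hi,r,box):
    P=[]
    for b in range(384):
        for a in range(512):
            if c["z_map"][b,a]>0:
                p=pt(c,a,b)
                if lo<p[2]<hi and box[0]<p[0]<box[1] and box[2]<p[1]<box[3]: P.append(p)
    P=np.array(P);o=-np.array(c["world_to_cam"])[:3,:3].T@np.array(c["world_to_cam"])[:3,3]
    if len(P)<15: return len(P)
    d=P[:,:2].mean(0)-o[:2];x0=P[:,:2].mean(0)+r*.7*d/np.hypot(*d)
    q=least_squares(lambda p:np.hypot(P[:,0]-p[0],P[:,1]-p[1])-r,x0,loss="soft_l1")
    return q.x,len(P),np.abs(q.fun).mean()
def flask(c,box): 
    return cyl(c,52,150,33,box)
if __name__=="__main__":
    for n in("top","side"):
        c=env.read_camera(n)
        print(n,"nozzle",cyl(c,252,275,12.5,(520,575,-50,10)),"flask",flask(c,(400,530,170,300)),"boot",cyl(c,8,42,34,(400,530,170,300)))
        if n=="top":
            q=[pt(c,140+(x+.5)*.3-.5,100+(y+.5)*.3-.5,0)[:2] for x,y in((333,273),(500,291),(481,482),(314,463))]
            print(np.array(q)); near=(q[2]+q[3])/2;far=(q[0]+q[1])/2;e=(far-near);L=np.hypot(*e);print(L,"origin",near+e*70/172,"dir",e/L)
            print("black",pt(c,140+276*.3-.3,100+268*.3-.3,22))
E
python3 c.py
```

```text
top nozzle 7 flask (array([461.8, 234. ]), 132, np.float64(0.7515185805861488)) boot (array([460.4, 236. ]), 40, np.float64(0.4537639810723837))
[[ 655.4   48.1]
 [ 641.5 -106.2]
 [ 467.1  -89.4]
 [ 481.4   61.2]]
174.87496054112776 origin [545.2 -20.2] dir [ 1.  -0.1]
black [655.  99.  22.]
side nozzle (array([547. , -17.4]), 75, np.float64(0.5734010391948807)) flask (array([463.2, 237.6]), 550, np.float64(0.8335441518844531)) boot (array([463.3, 237.8]), 167, np.float64(0.8758262098180593))
```

```bash
cat > g.py <<'E'
from h import *
from scipy.spatial.transform import Rotation as Ro
np.set_printoptions(precision=2,suppress=True)
U=np.array([.310,-.951,0]);U/=np.linalg.norm(U);up=np.array([0,0,1.])
def Rt(th):
    t=np.radians(th);x=-np.cos(t)*U-np.sin(t)*up;z=np.sin(t)*U-np.cos(t)*up
    return np.c_[x,np.cross(z,x),z]
def rel(R,p):  # turn + shift from the state now
    s=env.state();R0=Ro.from_euler("xyz",s["tcp_rot"]).as_matrix()
    return np.degrees(Ro.from_matrix(R0.T@R).as_rotvec()),R0.T@(np.array(p)-s["eef_pos"])
def front(R=None):
    s=env.state();R=Ro.from_euler("xyz",s["tcp_rot"]).as_matrix();return s["eef_pos"]+R@[-10,0,78.]
E
python3 - <<'E'
from g import *
print(np.degrees(env.state()["tcp_rot"]))
R=Rt(35);P=np.array([462.3,236.3,18])-80*U
p=P-R@[-10,0,78.];print(p)
print(rel(Rt(0),p+[0,0,0]))
E
```

```text
[180.     0.   166.38]
[421.1  362.69  76.16]
(array([ 0.  , -0.  , 58.32]), array([-323.85, -173.35,  216.09]))
```

Emit:
jog_arm:
  motion:
    - [0,0,0,-32,-17,0,45]
    - [0,0,0,-32,-17,0,45]
    - [0,0,0,-32,-17,0,45]
    - [0,0,0,-32,-17,0,45]
    - [0,0,0,-32,-17,0,45]
    - [0,0,0,-32,-17,0,45]
    - [0,0,0,-32,-17,0,45]
    - [0,0,0,-32,-17,0,45]
    - [0,0,0,-32,-17,0,45]
    - [0,0,0,-32,-17,0,45]

```text
t: 2.3
eef_pos: [419.0, 366.0, 292.4]
tcp_rot: [3.141, 0.0, 2.904]
ft_force: [0.1, 0.4, -0.1]
opening: 0.472
grip_force: 0.0
```

Emit:
jog_arm:
  motion:
    - [0,0,9.72,0,0,0,45]
    - [0,0,9.72,0,0,0,45]
    - [0,0,9.72,0,0,0,45]
    - [0,0,9.72,0,0,0,45]
    - [0,0,9.72,0,0,0,45]
    - [0,0,9.72,0,0,0,45]
    - [0,-8.75,0,0,0,0,45]
    - [0,-8.75,0,0,0,0,45]
    - [0,-8.75,0,0,0,0,45]
    - [0,-8.75,0,0,0,0,45]

```text
t: 3.55
eef_pos: [418.2, 367.0, 292.7]
tcp_rot: [3.14, 0.615, 1.885]
ft_force: [0.0, -0.4, -0.5]
opening: 0.469
grip_force: 0.0
```

```bash
cat > s.py <<'E'
from g import *
import sys
s=env.state();print(s["t"],s["joints"],s["eef_pos"],np.degrees(s["tcp_rot"]),s["ft_force"],s["opening"],"front",front())
R=Rt(35);P=np.array([462.3,236.3,18])-float(sys.argv[1])*U;print(rel(R,P-R@[-10,0,78.]))
E
python3 s.py 80
```

```text
3.55 [ 0.78  0.5   1.64 -0.56  1.34  0.69] [418.2  367.02 292.67] [179.9   35.27 108.  ] [ 0.02 -0.37 -0.46] 0.4693530205336639 front [434.78 316.47 234.76]
(array([ 0.07,  0.27, -0.04]), array([120.9 ,   1.1 , 179.68]))
```

Emit:
jog_arm:
  motion:
    - [0,0,0,15,0,22,45]
    - [0,0,0,15,0,22,45]
    - [0,0,0,15,0,22,45]
    - [0,0,0,15,0,22,45]
    - [0,0,0,15,0,22,45]
    - [0,0,0,15,0,22,45]
    - [0,0,0,15,0.5,23,45]
    - [0,0,0,8,0.5,12,45]
    - [0,0,0,7,0,10,45]
    - [0,0,0,0,0,0,45]

```text
t: 4.8
eef_pos: [420.1, 364.1, 78.1]
tcp_rot: [-3.141, 0.611, 1.886]
ft_force: [0.7, -0.1, 0.0]
opening: 0.479
grip_force: 0.0
```

```bash
python3 s.py 80; python3 - <<'E'
from h import *
c=env.read_camera("side");cv2.imwrite("pics/s1.png",cv2.resize(c["color"][60:300,60:380,::-1],(800,600),interpolation=cv2.INTER_CUBIC))
E
```

```text
4.8 [ 0.78  0.8   1.78 -0.66  0.98  0.95] [420.09 364.06  78.13] [-179.97   35.01  108.08] [ 0.66 -0.07  0.02] 0.4786630505232908 front [436.47 313.72  19.99]
(array([-0.02,  0.01,  0.02]), array([-0.2 ,  0.54,  2.55]))
```

View pics/s1.png

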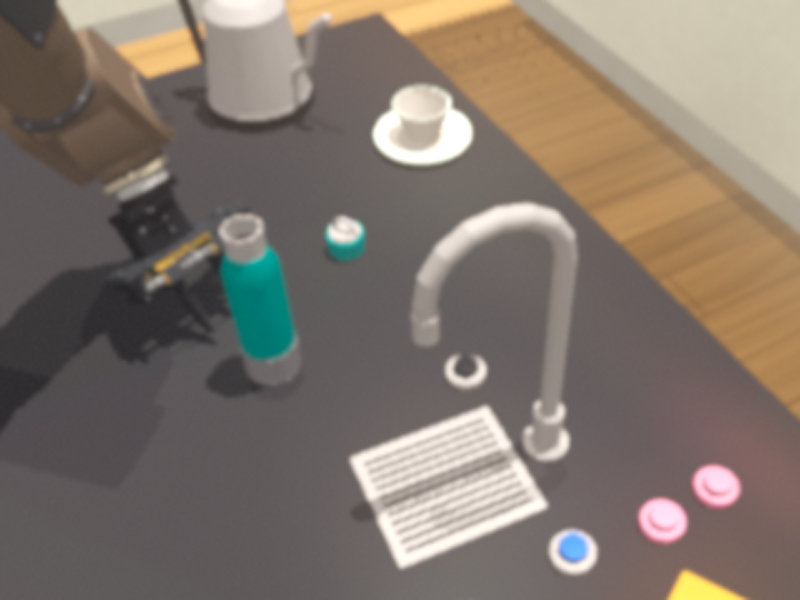

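Side view: the fingers are low behind the flask (boot at (270,370)), with the gripper body leaning clear. Now the push.

Emit:
jog_arm:
  motion:
    - [0,0,0,-8.2,0.2,6.2,45]
    - [0,0,0,-8.2,0.2,6.2,45]
    - [0,0,0,-8.2,0.1,5.7,45]
    - [0,0,0,-8.2,0,5.7,45]
    - [0,0,0,-2.46,0,1.72,45]
    - [0,0,0,-2.46,0,1.72,45]
    - [0,0,0,-2.46,0,1.72,45]
    - [0,0,0,-2.46,0,1.72,45]
    - [0,0,0,-2.46,0,1.72,45]
    - [0,0,0,-2.46,0,1.72,45]

```text
t: 6.1
eef_pos: [438.7, 308.6, 77.7]
tcp_rot: [3.141, 0.611, 1.886]
ft_force: [0.0, 0.4, 0.1]
opening: 0.474
grip_force: 0.8
```

Emit:
jog_arm:
  motion:
    - [0,0,0,-2.46,0,1.72,45]
    - [0,0,0,-2.46,0,1.72,45]
    - [0,0,0,-2.46,0,1.72,45]
    - [0,0,0,-2.46,0,1.72,45]
    - [0,0,0,-2.46,0,1.72,45]
    - [0,0,0,-2.46,0,1.72,45]
    - [0,0,0,-2.46,0,1.72,45]
    - [0,0,0,-2.46,0,1.72,45]
    - [0,0,0,-2.46,0,1.72,45]
    - [0,0,0,-2.46,0,1.72,45]

```text
t: 7.35
eef_pos: [448.1, 279.9, 77.8]
tcp_rot: [3.142, 0.611, 1.886]
ft_force: [-1.6, 2.5, -0.4]
opening: 0.476
grip_force: 0.8
```

```bash
cat > w.py <<'E'
from c import *
from g import front,U,Rt,env
T=np.array([546,-20.])
f=front();V=np.array([-U[1],U[0]])
for n in("top","side"):
    c=env.read_camera(n)
    q=f[:2]+26*U[:2]
    r=flask(c,(q[0]-60,q[0]+60,q[1]-45,q[1]+60)) if 0 else None
    # teal-only
    hsv=cv2.cvtColor(c["color"],cv2.COLOR_RGB2HSV);m=cv2.inRange(hsv,(80,100,40),(98,255,255))
    v,u=np.where((m>0)&(c["z_map"]>0));P=np.array([pt(c,a,b) for a,b in zip(u,v)])
    P=P[(P[:,2]>52)&(P[:,2]<150)&(np.hypot(*(P[:,:2]-q).T)<60)]
    o=(-np.array(c["world_to_cam"])[:3,:3].T@np.array(c["world_to_cam"])[:3,3])[:2]
    d=P[:,:2].mean(0)-o;x0=P[:,:2].mean(0)+20*d/np.hypot(*d)
    k=least_squares(lambda p:np.hypot(P[:,0]-p[0],P[:,1]-p[1])-33,x0,loss="soft_l1");e=k.x-f[:2]
    print(n,"flask",k.x,len(P),"res",np.abs(k.fun).mean(),"ahead of front",e@U[:2],"lat",e@V,"to go",(T-k.x)@U[:2],"lat",(T-k.x)@V)
s=env.state();print("front",f,s["ft_force"],s["t"],s["opening"],np.degrees(s["tcp_rot"]),s["joints"])
E
python3 w.py
```

```text
top flask [473.11 206.55] 118 res 0.46675097564966206 ahead of front 24.530143259410195 lat 1.07146617696283 to go 237.9805650277546 lat -0.9155335556874497
side flask [475.01 207.55] 551 res 0.7963208309688674 ahead of front 24.166251897166266 lat 3.181325680663958 to go 238.34445638999853 lat -3.025393059388588
front [464.49 229.54  19.6 ] [-0.08  1.52  0.42] 7.45 0.4766076720480003 [-179.99   35.01  108.05] [ 0.63  0.77  1.89 -0.79  0.88  0.95]
```

Emit:
jog_arm:
  motion:
    - [0,0,0,-3.28,0,2.3,45]
    - [0,0,0,-4.1,0,2.87,45]
    - [0,0,0,-4.1,0,2.87,45]
    - [0,0,0,-4.1,0,2.87,45]
    - [0,0,0,-4.1,0,2.87,45]
    - [0,0,0,-4.1,0,2.87,45]
    - [0,0,0,-4.1,0,2.87,45]
    - [0,0,0,-4.1,0,2.87,45]
    - [0,0,0,-4.1,0,2.87,45]
    - [0,0,0,-4.1,0,2.87,45]

```text
t: 8.7
eef_pos: [463.3, 233.1, 77.8]
tcp_rot: [3.142, 0.611, 1.886]
ft_force: [-1.1, 1.1, -0.5]
opening: 0.474
grip_force: 0.8
```

Emit:
jog_arm:
  motion:
    - [0,0,0,-4.1,0,2.87,45]
    - [0,0,0,-4.1,0,2.87,45]
    - [0,0,0,-4.1,0,2.87,45]
    - [0,0,0,-4.1,0,2.87,45]
    - [0,0,0,-4.1,0,2.87,45]
    - [0,0,0,-4.1,0,2.87,45]
    - [0,0,0,-4.1,0,2.87,45]
    - [0,0,0,-4.1,0,2.87,45]
    - [0,0,0,-4.1,0,2.87,45]
    - [0,0,0,-3.28,0,2.3,45]

```text
t: 9.95
eef_pos: [478.5, 186.5, 77.8]
tcp_rot: [3.142, 0.611, 1.886]
ft_force: [-0.2, 2.3, 0.2]
opening: 0.472
grip_force: 0.8
```

```bash
python3 w.py
```

```text
top flask [502.74 112.2 ] 25 res 0.11807050253459721 ahead of front 25.19753725837533 lat 0.004262060895899288 to go 139.09968336313122 lat 0.1538141516806156
side flask [505.48 113.88] 554 res 0.7222397035284364 ahead of front 24.44800150425453 lat 3.122249474913524 to go 139.84921911725203 lat -2.964173262337019
front [494.93 136.16  19.6 ] [-0.25  0.48 -0.19] 10.05 0.47428317050112245 [-179.99   35.01  108.03] [ 0.46  0.74  1.97 -0.94  0.78  0.95]
```

Emit:
jog_arm:
  motion:
    - [0,0,0,-3.28,-0.1,2.3,45]
    - [0,0,0,-4.1,-0.1,2.87,45]
    - [0,0,0,-4.1,-0.1,2.87,45]
    - [0,0,0,-4.1,-0.1,2.87,45]
    - [0,0,0,-4.1,-0.1,2.87,45]
    - [0,0,0,-4.1,-0.1,2.87,45]
    - [0,0,0,-4.1,-0.1,2.87,45]
    - [0,0,0,-4.1,-0.1,2.87,45]
    - [0,0,0,-4.1,-0.1,2.87,45]
    - [0,0,0,-4.1,-0.1,2.87,45]

```text
t: 11.3
eef_pos: [492.8, 139.5, 77.8]
tcp_rot: [-3.142, 0.611, 1.886]
ft_force: [0.1, 2.0, -0.0]
opening: 0.471
grip_force: 0.8
```

Emit:
jog_arm:
  motion:
    - [0,0,0,-4.1,0,2.87,45]
    - [0,0,0,-4.1,0,2.87,45]
    - [0,0,0,-4.1,0,2.87,45]
    - [0,0,0,-4.1,0,2.87,45]
    - [0,0,0,-4.1,0,2.87,45]
    - [0,0,0,-4.1,0,2.87,45]
    - [0,0,0,-4.1,0,2.87,45]
    - [0,0,0,-4.1,0,2.87,45]
    - [0,0,0,-3.28,0,2.3,45]
    - [0,0,0,-1.64,0,1.15,45]

```text
t: 12.55
eef_pos: [507.0, 95.8, 77.8]
tcp_rot: [3.142, 0.611, 1.886]
ft_force: [-0.5, 1.4, 0.2]
opening: 0.472
grip_force: 0.8
```

```bash
python3 w.py
```

```text
w.py:14: RuntimeWarning: Mean of empty slice.
  d=P[:,:2].mean(0)-o;x0=P[:,:2].mean(0)+20*d/np.hypot(*d)
  ret = um.true_divide(
Traceback (most recent call last):
  File "w.py", line 15, in <module>
    k=least_squares(lambda p:np.hypot(P[:,0]-p[0],P[:,1]-p[1])-33,x0,loss="soft_l1");e=k.x-f[:2]
ValueError: Initial guess is outside of provided bounds
```

```bash
sed -i 's/    P=P\[/    if len(P)==0: continue\n    P=P[/; s/^    o=(-np/    if len(P)<20: print(n,len(P)); continue\n    o=(-np/' w.py; python3 w.py;  python3 - <<'E'
from c import *
for n in("side","top"):
    c=env.read_camera(n);print(n,cyl(c,252,275,12.5,(520,575,-50,10)),"neck",cyl(c,190,221,21.5,(490,600,-30,80)))
    if n=="side": cv2.imwrite("pics/s2.png",cv2.resize(c["color"][120:300,120:360,::-1],(800,600),interpolation=cv2.INTER_CUBIC))
E
```

```text
top 0
side flask [533.77  23.45] 541 res 0.6103711292719044 ahead of front 24.076064305271945 lat 3.027906331007302 to go 45.095545831344324 lat -1.8406489536398827
front [523.43  45.4   19.59] [-0.18  0.86 -0.07] 12.7 0.47804363217144186 [-179.99   35.01  108.04] [ 0.28  0.73  2.02 -1.1   0.7   0.93]
side (array([547.1, -17.3]), 76, np.float64(0.5854338941310303)) neck (array([532.8,  21.6]), 304, np.float64(2.273706939310849))
top 8 neck (array([525.8,  14.9]), 225, np.float64(7.109030326197745))
```

View pics/s2.png

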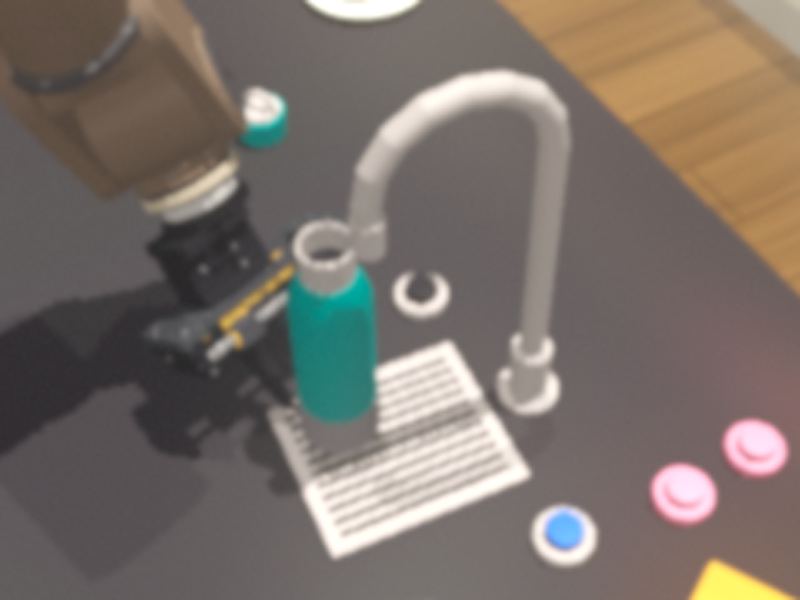

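Side picture: the flask stands upright at the grille edge (335,430), 45 mm short. Joint 4 is near its limit (-1.10 of -1.13), so I'll back off and re-approach with the gripper yawed.

Emit:
jog_arm:
  motion:
    - [0,0,0,2.5,0,-1.7,45]
    - [0,0,0,8.2,0,-5.74,45]
    - [0,0,0,8.2,0,-5.74,45]
    - [0,0,0,8.2,0,-5.74,45]
    - [0,0,0,8.2,0,-5.74,45]
    - [5.74,0,8.19,0,0,0,45]
    - [5.74,0,8.19,0,0,0,45]
    - [0,3,0,0,0,0,45]
    - [0,0,0,0,0,0,45]

```text
t: 13.92
eef_pos: [493.5, 137.1, 77.9]
tcp_rot: [3.142, 0.559, 1.537]
ft_force: [0.3, 0.1, 0.2]
opening: 0.47
grip_force: 0.0
```

```bash
cat > v.py <<'E'
import g
from g import *
import sys
h=np.radians(-92);g.U=np.array([np.cos(h),np.sin(h),0])
d=float(sys.argv[1]);F=np.array([533,22.8,0])
R=g.Rt(32);P=F-g.U*d+[0,0,20]
s=env.state();print(s["joints"],s["eef_pos"],np.degrees(s["tcp_rot"]),"front",front())
print(rel(R,P-R@[-10,0,78.]))
# world unit vectors in tool frame
h2=np.radians(-72);print("push u72 per mm",R.T@[np.cos(h2),np.sin(h2),0],"cradle fwd",R.T@g.U)
E
python3 v.py 38; python3 w.py
```

```text
[ 0.33  0.75  1.92 -0.73  0.84  0.96] [493.53 137.13  77.87] [180.    32.    88.04] front [491.83  87.34  17.03]
(array([0.02, 0.  , 0.04]), array([-22.86,  43.42,  10.78]))
push u72 per mm [-0.8   0.34  0.5 ] cradle fwd [-0.85 -0.    0.53]
top 0
side flask [533.9   23.33] 132 res 0.530220832508119 ahead of front 73.90002702885259 lat 20.160561826595 to go 44.945068831249756 lat -1.926450688900879
front [491.83  87.34  17.03] [ 0.54  0.28 -0.51] 14.025 0.4694275705398399 [-179.98   32.06   88.08] [ 0.33  0.75  1.92 -0.73  0.84  0.96]
```

Emit:
jog_arm:
  motion:
    - [0,0,0,-1.6,8,-2.5,45]
    - [0,0,0,0,9,0,45]
    - [0,0,0,0,9,0,45]
    - [0,0,0,0,9,0,45]
    - [0,0,0,0,8.4,0,45]
    - [0,0,0,-7,0,4.4,45]
    - [0,0,0,-7,0,4.4,45]
    - [0,0,0,-7,0,4.4,45]
    - [0,0,0,0,0,0,45]

```text
t: 15.15
eef_pos: [536.0, 110.0, 80.7]
tcp_rot: [-3.141, 0.559, 1.536]
ft_force: [-0.3, 0.9, -0.2]
opening: 0.471
grip_force: 0.0
```

```bash
python3 v.py 26; python3 w.py
```

```text
[ 0.26  0.76  1.85 -0.73  0.86  0.88] [535.96 109.98  80.7 ] [-179.97   32.     88.02] front [534.2   60.2   19.86]
(array([-0.02,  0.  ,  0.01]), array([-9.76,  0.08,  5.93]))
push u72 per mm [-0.8   0.34  0.5 ] cradle fwd [-0.85 -0.    0.53]
top 0
side flask [533.68  23.43] 533 res 0.6470992030250018 ahead of front 34.79612907790718 lat -11.887959302740214 to go 45.110214814023365 lat -1.7504298959235016
front [534.2   60.2   19.86] [ 0.46 -0.32  0.47] 15.25 0.4747741092922171 [-180.     31.99   88.04] [ 0.26  0.76  1.85 -0.73  0.86  0.88]
```

Emit:
jog_arm:
  motion:
    - [0,0,0,-2.55,0,1.6,45]
    - [0,0,0,-2.55,0,1.6,45]
    - [0,0,0,-2.55,0,1.6,45]
    - [0,0,0,-1.7,0,1.06,45]
    - [0,0,0,-2.4,1.02,1.5,45]
    - [0,0,0,-2.4,1.02,1.5,45]
    - [0,0,0,-2.4,1.02,1.5,45]
    - [0,0,0,-2.4,1.02,1.5,45]
    - [0,0,0,-2.4,1.02,1.5,45]
    - [0,0,0,-1.6,0.68,1.0,45]

```text
t: 16.5
eef_pos: [541.1, 83.3, 80.6]
tcp_rot: [-3.142, 0.558, 1.537]
ft_force: [-1.3, 1.4, -0.3]
opening: 0.472
grip_force: 0.9
```

```bash
python3 w.py
```

```text
top 3
side flask [541.36   9.89] 524 res 0.6415981765254057 ahead of front 23.07367468006639 lat -5.45881291307042 to go 29.85706020847286 lat -4.8545440878239985
front [539.4   33.52  19.75] [-0.87  0.55  0.59] 16.6 0.4688572965614592 [-180.     32.     88.05] [ 0.21  0.76  1.86 -0.76  0.84  0.86]
```

Emit:
jog_arm:
  motion:
    - [0,0,0,-1.7,0.5,1.06,45]
    - [0,0,0,-2.54,0.7,1.59,45]
    - [0,0,0,-2.54,0.7,1.59,45]
    - [0,0,0,-2.54,0.7,1.59,45]
    - [0,0,0,-2.54,0.7,1.59,45]
    - [0,0,0,-2.54,0.7,1.59,45]
    - [0,0,0,-2.54,0.7,1.59,45]
    - [0,0,0,-1.7,0.5,1.06,45]
    - [0,0,0,-0.85,0.2,0.53,45]

```text
t: 17.73
eef_pos: [545.6, 60.2, 80.6]
tcp_rot: [-3.141, 0.558, 1.537]
ft_force: [1.0, 2.4, 0.1]
opening: 0.474
grip_force: 0.9
```

```bash
python3 w.py
```

```text
top 7
side flask [545.86 -13.  ] 523 res 0.6233502126806617 ahead of front 22.84290891395954 lat -5.434935992657091 to go 6.7027776846757465 lat -2.0364130832626035
front [543.95  10.41  19.73] [-0.63  0.75  0.07] 17.825 0.47362799820237583 [-179.99   32.     88.05] [ 0.17  0.76  1.87 -0.79  0.82  0.84]
```

Emit:
jog_arm:
  motion:
    - [0,0,0,-1.7,0.3,1.06,45]
    - [0,0,0,-1.7,0.3,1.06,45]
    - [0,0,0,-0.85,0.2,0.53,45]
    - [0,0,0,0,0,0,45]
    - [0,0,0,0,0,0,45]

```text
t: 18.45
eef_pos: [546.2, 55.2, 80.6]
tcp_rot: [-3.141, 0.559, 1.537]
ft_force: [-0.2, 0.6, -0.1]
opening: 0.472
grip_force: 0.5
```

```bash
python3 w.py;python3 - <<'E'
from c import *
c=env.read_camera("side");print("nozzle",cyl(c,252,275,12.5,(520,575,-50,10)))
E
```

```text
top 8
side flask [546.62 -18.1 ] 524 res 0.6042881185992973 ahead of front 22.999145834868255 lat -5.317338588234523 to go 1.6110245865841277 lat -1.1741585223705846
front [544.54   5.41  19.77] [ 0.07 -0.    0.17] 18.55 0.47094961587145906 [-179.99   32.     88.06] [ 0.16  0.76  1.87 -0.79  0.82  0.84]
nozzle (array([547.1, -17.1]), 79, np.float64(0.6723497312373143))
```

Flask and nozzle agree within about 1 mm in the side camera. I'll retreat and straighten the tool.

Emit:
jog_arm:
  motion:
    - [0,0,0,1.7,0,-1.06,45]
    - [0,0,0,5.1,0,-3.2,45]
    - [0,0,0,8.5,0,-5.3,45]
    - [0,0,0,8.5,0,-5.3,45]
    - [0,0,0,12.7,0,-7.95,45]
    - [0,0,0,12.7,0,-7.95,30]
    - [0,0,0,12.7,0,-7.95,10]
    - [0,0,0,-10,-10,-20,0]
    - [0,0,0,-18,-20,-30,0]
    - [0,0,0,-18,-20,-30,0]

```text
t: 19.85
eef_pos: [498.2, 134.0, 173.6]
tcp_rot: [-3.141, 0.558, 1.538]
ft_force: [-0.2, 0.2, 0.1]
opening: 0.028
grip_force: 0.0
```

```bash
cat > x.py <<'E'
from g import *
from c import cyl
s=env.state();print(s["t"],s["joints"],s["eef_pos"],np.degrees(s["tcp_rot"]),s["opening"],s["ft_force"])
for n in("side","top"):
    c=env.read_camera(n);print(n,cyl(c,252,275,12.5,(520,575,-50,10)),"flask",cyl(c,52,150,33,(490,600,-75,40)))
E
python3 x.py
```

```text
19.85 [ 0.3  0.6  1.9 -0.6  1.   0.8] [498.2 134.  173.6] [-180.    32.    88.1] 0.027913017668535 [-0.2  0.2  0.1]
side (array([547. , -17.3]), 78, np.float64(0.5729132690993054)) flask (array([546.5, -18.1]), 554, np.float64(0.565107683519709))
top 8 flask (array([544.4, -20.6]), 37, np.float64(0.12316683009359604))
```

Emit:
jog_arm:
  motion:
    - [0,0,0,-18.6,-16,-29.7,0]
    - [0,0,0,-18.6,-16,-29.7,0]
    - [0,0,0,-18.6,-16,-29.7,0]
    - [0,0,0,-18.6,-16,-29.7,0]
    - [0,0,0,-18.6,-16,-29.7,0]
    - [0,8,0,0,0,0,0]
    - [0,8,0,0,0,0,0]
    - [0,8,0,0,0,0,0]
    - [0,8,0,0,0,0,0]
    - [0,0,0,0,0,0,0]

```text
t: 21.2
eef_pos: [419.3, 135.2, 347.9]
tcp_rot: [-3.141, 0.001, 1.535]
ft_force: [-0.0, -1.0, -0.9]
opening: 0.001
grip_force: 0.0
```

```bash
python3 - <<'E'
from g import *
s=env.state();print(s["t"],s["joints"],s["eef_pos"],np.degrees(s["tcp_rot"]))
h=np.radians(90);
R=np.array([[0,1,0],[1,0,0],[0,0,-1.]]);print(rel(R,[420,-168,350]),rel(R,[627,-168,350]))
E
```

```text
21.2 [ 0.16  0.16  1.9  -0.    1.08  0.2 ] [419.27 135.19 347.94] [-179.98    0.04   87.93]
(array([-0.02,  0.04, -2.07]), array([-302.97,   11.67,   -1.87])) (array([-0.02,  0.04, -2.07]), array([-295.5 ,  218.54,   -1.96]))
```

Emit:
jog_arm:
  motion:
    - [0,0,0,-30,0,0,0]
    - [0,0,0,-30,0,0,0]
    - [0,0,0,-30,1,0,0]
    - [0,0,0,-30,1,0,0]
    - [0,0,0,-31,1,0,0]
    - [0,0,0,-31,1,0,0]
    - [0,0,0,-31,2,0,0]
    - [0,0,0,-31,2,0,0]
    - [0,0,0,-31,2,0,0]
    - [0,0,0,-28,2,0,0]

```text
t: 22.45
eef_pos: [420.9, -168.3, 347.7]
tcp_rot: [-3.138, 0.002, 1.537]
ft_force: [0.5, 0.2, 0.1]
opening: 0.007
grip_force: 0.0
```

Emit:
jog_arm:
  motion:
    - [0,0,-2,0,23,0,0]
    - [0,0,0,0,23,0,0]
    - [0,0,0,0,23,0,0]
    - [0,0,0,0,23,0,0]
    - [0,0,0,0,23,10,0]
    - [0,0,0,0,23,20,0]
    - [0,0,0,0,23,20,0]
    - [0,0,0,0,23,20,0]
    - [0,0,0,0,23,20,0]
    - [0,0,0,0,0,0,0]

```text
t: 23.7
eef_pos: [628.3, -167.1, 255.4]
tcp_rot: [-3.136, 0.001, 1.573]
ft_force: [-0.7, -0.2, 0.0]
opening: 0.005
grip_force: 0.0
```

```bash
cat > y.py <<'E'
from g import *
s=env.state();print(s["t"],s["joints"],s["eef_pos"],np.degrees(s["tcp_rot"]),s["ft_force"])
R=np.array([[0,1,0],[1,0,0],[0,0,-1.]]);print(rel(R,[626.8,-168,140]))
E
python3 y.py
```

```text
23.7 [-0.36  0.56  1.53 -0.    1.05 -0.36] [ 628.26 -167.06  255.43] [-179.7     0.04   90.12] [-0.65 -0.22  0.04]
(array([-0.3 ,  0.04,  0.12]), array([ -0.85,  -0.86, 115.43]))
```

Emit:
jog_arm:
  motion:
    - [0,0,0,-0.9,-0.9,20,0]
    - [0,0,0,0,0,20,0]
    - [0,0,0,0,0,20,0]
    - [0,0,0,0,0,20,0]
    - [0,0,0,0,0,20,0]
    - [0,0,0,0,0,20,0]
    - [0,0,0,0,0,15,0]
    - [0,0,0,0,0,8,0]
    - [0,0,0,0,0,0,0]

```text
t: 24.82
eef_pos: [626.6, -168.8, 115.0]
tcp_rot: [-3.141, 0.0, 1.572]
ft_force: [0.4, -0.3, 0.3]
opening: 0.004
grip_force: 0.0
```

```bash
python3 y.py; python3 - <<'E'
from h import *
c=env.read_camera("side");cv2.imwrite("pics/s3.png",cv2.resize(c["color"][200:320,210:370,::-1],(800,600),interpolation=cv2.INTER_CUBIC))
E
```

```text
24.825 [-0.36  0.73  1.64 -0.    0.77 -0.37] [ 626.62 -168.8   114.96] [-179.96    0.     90.06] [ 0.4  -0.25  0.3 ]
(array([-0.04,  0.  ,  0.06]), array([  0.8 ,   0.16, -25.04]))
```

View pics/s3.png

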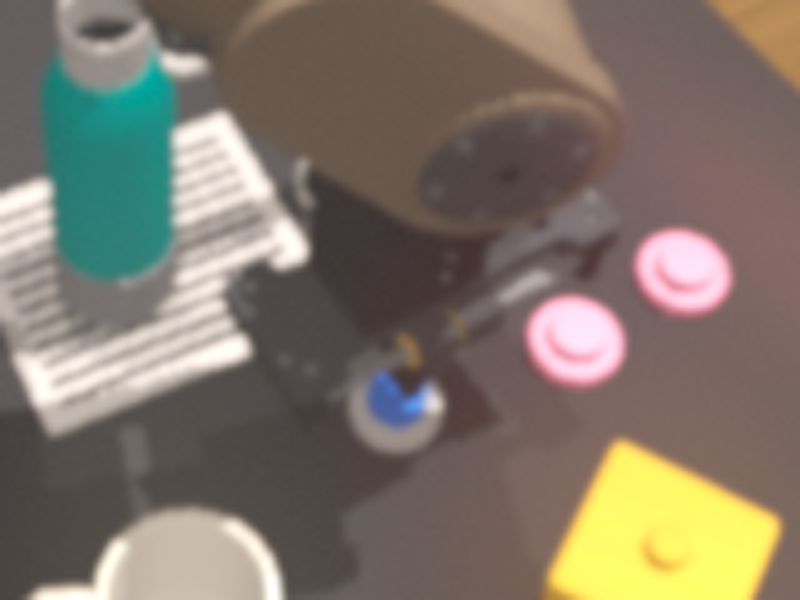

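The closed fingertips hover over the blue button at (400,395), clear of the pink ones and the flask. Pressing.

Emit:
jog_arm:
  motion:
    - [0,0,0,0.4,0,6,0]
    - [0,0,0,0.4,0,6,0]
    - [0,0,0,0,0,3,0]
    - [0,0,0,0,0,2,0]
    - [0,0,0,0,0,2,0]

```text
t: 25.5
eef_pos: [626.6, -168.0, 96.1]
tcp_rot: [-3.141, -0.0, 1.572]
ft_force: [-2.2, 1.7, 4.0]
opening: 0.007
grip_force: 1.8
```

Emit:
jog_arm:
  motion:
    - [0,0,0,0,0,1,0]
    - [0,0,0,0,0,1,0]

```text
t: 25.75
eef_pos: [626.6, -168.0, 94.2]
tcp_rot: [-3.141, -0.0, 1.572]
ft_force: [-2.2, 1.3, 4.4]
opening: 0.005
grip_force: 2.3
```

Emit:
jog_arm:
  motion:
    - [0,0,0,0,0,0.7,0]
    - [0,0,0,0,0,0.5,0]
    - [0,0,0,0,0,0,0]

```text
t: 26.12
eef_pos: [626.6, -168.0, 93.8]
tcp_rot: [3.142, 0.0, 1.572]
ft_force: [-5.9, 2.1, 13.3]
opening: 0.001
grip_force: 6.5
```

Bottomed at 13 N. Release and lift.

Emit:
jog_arm:
  motion:
    - [0,0,0,0,0,-3,0]
    - [0,0,0,0,0,-5,0]
    - [0,0,0,0,0,-10,0]
    - [0,0,0,0,0,-20,0]
    - [0,0,0,0,0,-30,0]
    - [0,0,0,0,0,-40,0]
    - [0,0,0,0,0,-40,0]
    - [0,0,0,0,0,-20,0]
    - [0,0,0,0,0,0,0]
    - [0,0,0,0,0,0,0]

```text
t: 27.38
eef_pos: [626.4, -168.0, 260.4]
tcp_rot: [-3.141, -0.0, 1.572]
ft_force: [0.6, -0.1, 0.2]
opening: 0.003
grip_force: 0.0
```

```bash
python3 x.py; python3 - <<'E'
from h import *
c=env.read_camera("side")
hsv=cv2.cvtColor(c["color"],cv2.COLOR_RGB2HSV);m=cv2.inRange(hsv,(100,120,80),(125,255,255));m[:,400:]=0;m[:260]=0
v,u=np.where(m>0);print(len(v),np.median([pt(c,a,b)[2] for a,b in zip(u,v) if c["z_map"][b,a]>0]) if len(v) else 0)
E
```

```text
27.375 [-0.4  0.6  1.5  0.   1.1 -0.4] [ 626.4 -168.   260.4] [-180.    -0.    90.1] 0.0030986464171661367 [ 0.6 -0.1  0.2]
side (array([547.3, -17.1]), 73, np.float64(0.5383448515313223)) flask (array([546.7, -18.1]), 555, np.float64(0.6182389242413461))
top 8 flask (array([544.4, -20.6]), 38, np.float64(0.11662658199352063))
58 23.413304846014682
```

The flask is still in place, the button is up and the robot is clear of everything.

```bash
python3 -c "
from cell import env
print(env.job_done())"
```

```text
the job is handed in; nothing more can be done
None
```

The flask was slid under the outlet (about 1 mm off centre by the side camera), the blue button was pressed to its stop and came back up, and the job was handed in at about 27 s; the hand-in returned no verdict.

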